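# Fetch the packing plate from behind the spare tooling

## Robot

A 7-joint arm with a two-finger parallel gripper is mounted at the origin on a cart in front of the work surface, level with it; the furniture and walls round the work are solid. World frame = base frame: x ahead of the robot, y to its left, z up, the work surface at z = 0. Lengths are in m, angles in rad, forces in N, time in s.
With the tool pointing down it reaches from about 0.35 to 0.9 m from the base axis. Payload 19.9 kg.
Tool frame: the origin (TCP) lies between the finger pads; the fingertips stand 19 mm ahead of it and the grasp point (between the pads) is the TCP; z points along the fingers, y is the line along which they close (so a half turn about z gives the same grasp; the last joint's range is limited). The gripper opens to 94 mm and grips with 3 to 60 N. Pads are 16 mm wide; open, the fingers measure 119 mm over their backs; the gripper's body (75 mm by 177 mm) begins 78 mm behind the grasp point.
Start: joints at [-1.298, 0.417, -0.01, 1.614, 0.005, 1.111, -0.053], TCP at [0.193, 0.594, 0.185] pointing down, gripper open.
Joint ranges: [-2.81, 2.81], [-0.39, 2.02], [-1.27, 1.25], [0.06, 2.57], [-1.19, 4.33], [0.19, 2], [-2.82, 2.82]. Speed limits (rad/s): [1.89, 1.89, 2.39, 2.39, 3.01, 3.01, 3.01].

## Interface

Orientations are given as a 3x3 rotation matrix whose columns are the frame's x, y, z axes.
In Python, from rig import robot gives the robot as it stands. Calls block until the motion is done:
- robot.move_ptp(position, orientation): joint-space move of the TCP to a pose.
- robot.move_linear(position, velocity=0.15, frame=None, threshold=None): straight line of the TCP; frame=None keeps the orientation; velocity is the mean speed in m/s. With threshold (N) it stops when the force on the tool has changed by that much, and returns True; else False.
- robot.goto_joints(angles): joint-space move.
- robot.gripper_to(opening): finger opening in m; the grip force is fixed at half the most; returns when the fingers have stopped.
- robot.pause(seconds).
- robot.ik(position, orientation): joint angles nearest the present ones, or None.
- robot.get_state(): the state.
- robot.grab_frame(name): name is "scene" or "top"; returns the picture (400x640x3 uint8, red, green, blue); there is no depth.
- robot.camera_info(name): a dict with "fx", "fy", "cx", "cy" (pixels), "dist" ([k1, k2, p1, p2, k3] as OpenCV has them; the pictures are not rectified), "rvec" (rotation vector, rad) and "tvec" (3), from world to camera coordinates, as OpenCV has them. Camera axes: x right, y down, z forward; pixel columns grow to the right and rows downward; lengths in m; the calibration is good to about 2 mm. A picture is of the moment at which its call begins. camera_info takes no time and is no camera call.
A pose or a line that the arm cannot do raises robot.PlanningError and nothing moves.
- robot.sign_off(): hands the job in; it is judged then, once.
The state is a dict: "time": time; "qpos": joint angles; "joint_vel": joint speeds; "effort": joint torques, N m; "ee_pos": TCP position; "tool_rot": TCP orientation; "force": force on the tool from outside, world axes, zero at the start; "moment": the same for the moment, N m; "opening": finger opening in m; "grasp_force": force on a finger pad.
Only numpy, scipy, OpenCV 4.12 (cv2) and the standard library are available. Lean on these libraries where they do the work, as an engineer would, in place of code of your own. Each camera call takes 0.05 s, during which the arm holds its last target. There are 200 camera calls.

## Task

The steel packing plate lies at the back of the tool lane behind the spare punch and the spare anvil: clear both blocks to the rubber side mat, slide the plate along the lane until its leading end projects over the lane's front edge (its right-hand end), then lift it off and lay it flat, centred and lengthwise on the raised pad of the die seat. Then put the punch and the anvil back upright in the lane, each where it stood before. Leave the terminal tin, the wire spool and the tape roll alone.

Things in the scene. Friction and masses are not known exactly. Their poses are not given: they have to be found in the camera images.
- tool_lane: Wooden tool lane, fixed, open at both ends. Origin: centre of its underside; it runs along its y: front edge (robot's right) at y = -120 mm, back edge at +120. Deck top at z = 24 mm, between two rails 8 mm thick, tops at z = 32 mm, 56 mm apart. Plate at the back (centre near y = +58, free deck behind it); punch and anvil before it (centres near y = -22 and -82), either one first.
- packing_plate: Loose flat steel plate 50 x 80 x 6 mm (x, y, z), two 9 mm holes, 0.16 kg; origin: centre of its underside; y along the lane. Too snug between the rails to grasp there. Slides when pushed on its back (+y) edge by closed fingertips just above the deck. It stays on the deck until about 40 mm project over the front; grip the projecting part across the 50 mm.
- spare_punch: Spare punch, loose light grey block 30 x 60 x 22 mm (x, y, z), 0.13 kg, two small dark holes in its top; origin: centre of its underside; long side y along the lane. Grasp across the 30 mm side, above the rails.
- spare_anvil: Spare anvil, loose, dark block 24 x 34 x 30 mm (x, y, z), one small hole in its top; origin at the centre of its underside; its y side lies along the lane. Grasp across the 24 mm side, above the rails.
- side_mat: Mid-grey rubber parts mat, fixed, 85 x 150 x 4 mm (x, y, z) with a thin light border: the side area. Origin at the centre of its underside, long side along its y. It changes sides with the die seat.
- die_seat: Die seat, fixed dark steel: foot plate 84 x 124 x 6 mm (x, y, z) with a raised pad 40 x 80 mm in its middle, whose top is 26 mm above the bench. Origin at the centre of its underside, long side along its y.
- terminal_tin: Round shallow tin of terminals, 67 mm across, 22 mm high, loose bystander; origin at the centre of its underside.
- wire_spool: Spool of wire standing upright, 60 mm across, 40 mm high, loose bystander; origin at the centre of its underside.
- tape_roll: Black roll of tape lying flat, 62 mm across, 18 mm high, loose bystander; origin at the centre of its underside.

How it is judged:
On the way, in this order (a step that is already met when the one before it is completed fails the run):
1. the punch and the anvil stand released on the side mat (x of spare_punch in the frame of side_mat between -0.045 and 0.045 m and y of spare_punch in the frame of side_mat between -0.077 and 0.077 m and height (world z) of spare_punch between 0 and 0.009 m and angle between each of spare_punch, spare_anvil's own z axis and vertical below 0.1 rad and linear speed of each of spare_punch, spare_anvil below 0.02 m/s and contact force between each of spare_punch, spare_anvil and the fingers below 0.05 N and x of spare_anvil in the frame of side_mat between -0.045 and 0.045 m and y of spare_anvil in the frame of side_mat between -0.077 and 0.077 m and height (world z) of spare_anvil between 0 and 0.009 m), for 0.2 s.
2. the plate, still lying on the deck, projects at least 10 mm over the lane's front edge (angle between packing_plate's own z axis and vertical below 0.12 rad and y of packing_plate in the frame of tool_lane between -0.16 and -0.09 m and x of packing_plate in the frame of tool_lane between -0.008 and 0.008 m and z of packing_plate in the frame of tool_lane between 0.02 and 0.028 m), for 0.1 s.
3. the plate lies on the die seat while the punch and the anvil are still on the mat (all of step 1 and horizontal distance between packing_plate and die_seat below 0.012 m and angle between the y axis of packing_plate and the y axis of die_seat, either way round below 0.2 rad and angle between packing_plate's own z axis and vertical below 0.06 rad and z of packing_plate in the frame of die_seat between 0.022 and 0.03 m and linear speed of packing_plate below 0.02 m/s and contact force between packing_plate and the fingers below 0.05 N), for 0.2 s.
At the end, for the whole second after the job is handed in: The plate lies flat on the die seat's pad, centre within 12 mm of the pad's and lengthwise within 0.2 rad; the punch and the anvil stand upright in the lane, each within 13 mm of where it stood at the start and along the lane within 0.25 rad; all three are released and at rest (horizontal distance between packing_plate and die_seat below 0.012 m and angle between the y axis of packing_plate and the y axis of die_seat, either way round below 0.2 rad and angle between packing_plate's own z axis and vertical below 0.06 rad and z of packing_plate in the frame of die_seat between 0.022 and 0.03 m and linear speed of each of packing_plate, spare_punch, spare_anvil below 0.02 m/s and contact force between each of packing_plate, spare_punch, spare_anvil and the fingers below 0.05 N and distance of each of spare_punch, spare_anvil from where it was at the start of the episode below 0.013 m and angle between the y axis of each of spare_punch, spare_anvil and the y axis of tool_lane, either way round below 0.25 rad and angle between each of spare_punch, spare_anvil's own z axis and vertical below 0.1 rad); the robot touches nothing.
It fails at once if the terminal tin is moved by more than 20 mm (distance of terminal_tin from where it was at the start of the episode above 0.02 m).
It fails at once if the wire spool is moved by more than 20 mm (distance of wire_spool from where it was at the start of the episode above 0.02 m).
It fails at once if the tape roll is moved by more than 20 mm (distance of tape_roll from where it was at the start of the episode above 0.02 m).
It also fails if it takes over 115 s, if anything falls off the work surface, if the arm or the gripper's body presses on something with over 40 N, if the wrist force passes 120 N, or if a joint passes its speed limit or range.

## Working session

There is one attempt and no reset: what is moved stays moved. The work goes in short steps, each a Python script; the robot and the scene stay as the last script left them, time stands still between calls to the robot, and variables do not carry over. Pictures are saved under pics/ and viewed, at most 14 in all, crops included, and the job is handed in when it is done.

```bash
ls; mkdir -p pics; python3 - <<'E'
from rig import robot
import cv2
for n in ("top","scene"):
    f=robot.grab_frame(n); cv2.imwrite(f"pics/{n}0.png",f[:,:,::-1]); print(n,robot.camera_info(n))
print(robot.get_state())
E
```

```text
pics
top {'fx': 393.8271584113289, 'fy': 393.8271584113289, 'cx': 318.22838016440824, 'cy': 201.2380541092045, 'dist': array([-0.00932012,  0.        ,  0.        ,  0.        ,  0.        ]), 'rvec': array([ 2.15621425, -2.11630175,  0.22168837]), 'tvec': array([-0.09429435,  0.62342337,  0.82364335])}
scene {'fx': 455.25044683767754, 'fy': 455.25044683767754, 'cx': 321.1156551381817, 'cy': 201.7852636716807, 'dist': array([0.03280292, 0.        , 0.        , 0.        , 0.        ]), 'rvec': array([ 1.00357967, -2.27746497,  1.19805807]), 'tvec': array([0.33478235, 0.32804099, 0.49742111])}
{'time': 0.1, 'qpos': array([-1.29852567,  0.41792947, -0.01032225,  1.61410146,  0.00473398,
        1.11072749, -0.05300652]), 'joint_vel': array([ 9.69619701e-05, -1.90911571e-03,  1.20135561e-03, -1.39841536e-03,
        2.31745458e-04,  6.85418841e-04, -7.28550666e-04]), 'effort': array([ 1.84319164e-03, -8.52575755e+01,  6.40127007e-01, -4.26698935e+01,
       -4.89271490e-02,  1.62711268e-02,  5.33962839e-05]), 'ee_pos': array([0.19280234, 0.59413019, 0.18448357]), 'tool_rot': array([[-9.51187077e-01,  3.08614783e-01, -2.46057490e-04],
       [ 3.08614862e-01,  9.51186429e-01, -1.11592809e-03],
       [-1.10345362e-04, -1.13739338e-03, -9.99999347e-01]]), 'force': array([-0.10638307, -0.08918161, -0.70065569]), 'moment': array([ 0.00162644, -0.03078138, -0.03323651]), 'grasp_force': 0.0, 'opening': 0.09395865383534105}
```

View pics/top0.png

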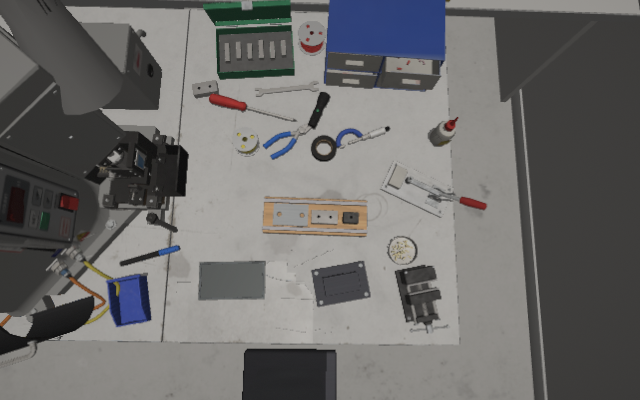

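View pics/scene0.png

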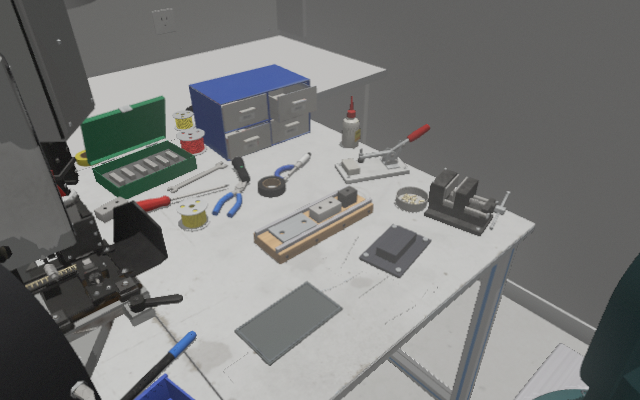

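The top view has +x up and +y left. The lane is at about (315,216), with the plate on the left, then the punch (324,216) and the anvil (351,218). The mat is at (232,280), the seat at (341,283), the tin at (402,250), the spool at (246,141) and the tape at (323,148).

```bash
cat > h.py <<'E'
from rig import robot
import cv2, numpy as np
def cam(n):
    c=robot.camera_info(n); K=np.array([[c['fx'],0,c['cx']],[0,c['fy'],c['cy']],[0,0,1]])
    return K,c['dist'],cv2.Rodrigues(c['rvec'])[0],c['tvec'],c['rvec']
def back(n,uv,z):
    K,d,R,t,_=cam(n); p=cv2.undistortPoints(np.array(uv,float).reshape(-1,1,2),K,d)[:,0]
    r=np.c_[p,np.ones(len(p))]@R; o=-R.T@t
    return o+r*((z-o[2])/r[:,2])[:,None]
def proj(n,P):
    K,d,R,t,rv=cam(n); return cv2.projectPoints(np.array(P,float).reshape(-1,1,3),rv,t,K,d)[0][:,0]
def crop(n,name,x0,y0,x1,y1,s):
    f=robot.grab_frame(n); cv2.imwrite(name,cv2.resize(f[y0:y1,x0:x1,::-1],None,fx=s,fy=s,interpolation=cv2.INTER_CUBIC))
E
python3 - <<'E'
from h import *
crop("top","pics/c1.png",255,190,375,240,6.5)
crop("top","pics/c2.png",190,235,390,325,4)
pts={'lane':[(315,216)],'mat':[(232,280)],'seat':[(341,283)],'tin':[(402,250)],'spool':[(246,141)],'tape':[(323,148)]}
for k,v in pts.items(): print(k,back("top",v,0.02))
E
```

```text
lane [[ 0.59716407 -0.07656996  0.02      ]]
mat [[0.44834232 0.10713129 0.02      ]]
seat [[ 0.44568183 -0.13794676  0.02      ]]
tin [[ 0.52220431 -0.27804707  0.02      ]]
spool [[0.77527781 0.09197743 0.02      ]]
tape [[ 0.76230594 -0.09282641  0.02      ]]
```

View pics/c1.png

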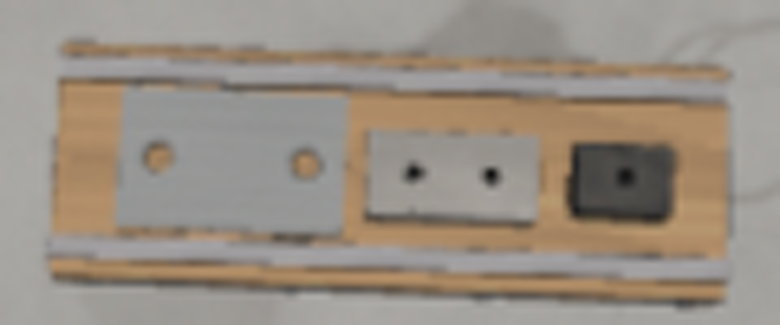

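View pics/c2.png

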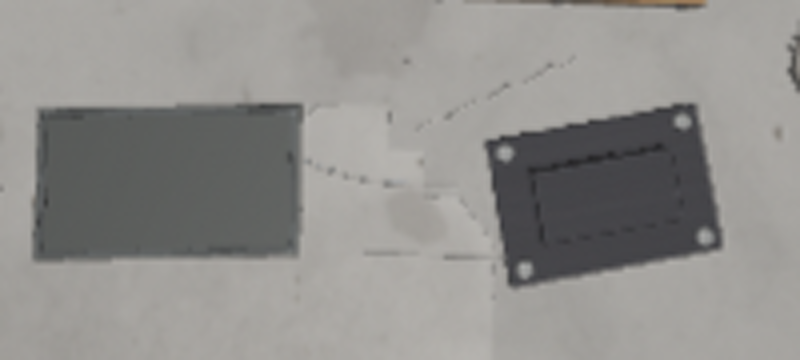

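```bash
cat > m.py <<'E'
from h import *
def c1(p): return (np.array(p,float)+.5)/6.5-.5+[255,190]
def c2(p): return (np.array(p,float)+.5)/4-.5+[190,235]
def rep(n,P,z,axes=1):
    w=back("top",P,z)[:,:2]; print(n,'c',w.mean(0).round(4),'pts',(w*1000).round(1).tolist(),'sides',[round(1000*np.linalg.norm(w[i]-w[(i+1)%len(w)]),1) for i in range(len(w))]); return w
def ang(a,b): d=a-b; return np.arctan2(-d[0],d[1])  # yaw of y axis (a is +y end)
w=rep('rail',c1([(60,68),(728,91),(728,268),(50,247)]),.032); print(ang(w[0],w[1]),ang(w[3],w[2]))
w=rep('plate',c1([(123,89),(348,98),(342,235),(116,229)]),.030); print(ang(w[0],w[1]),ang(w[3],w[2]))
w=rep('plateholes',c1([(158,157),(306,165)]),.030); print(ang(*w))
w=rep('punch',c1([(413,172),(491,175)]),.046); print(ang(*w))
w=rep('punchtop',c1([(369,130),(538,136),(535,218),(366,215)]),.046); print(ang(w[0],w[1]),ang(w[3],w[2]))
rep('anvil',c1([(625,177)]),.054)
rep('anviltop',c1([(573,145),(673,147),(667,216),(572,215)]),.054)
w=rep('mat',c2([(38,108),(302,104),(298,256),(34,259)]),.004); print(ang(w[0],w[1]),ang(w[3],w[2]))
w=rep('foot',c2([(487,142),(695,104),(722,247),(511,287)]),.006); print(ang(w[0],w[1]),ang(w[3],w[2]))
w=rep('pad',c2([(530,170),(668,146),(684,217),(544,243)]),.026); print(ang(w[0],w[1]),ang(w[3],w[2]))
E
python3 m.py; python3 -c "
from h import *
K,d,R,t,_=cam('top');print(-R.T@t)"
```

```text
rail c [ 0.5967 -0.0762] pts [[630.1, 42.0], [626.8, -195.1], [563.6, -194.8], [566.4, 42.9]] sides [np.float64(237.2), np.float64(63.2), np.float64(237.7), np.float64(63.7)]
-0.013958162413698648 -0.011855845495397652
plate c [ 0.5979 -0.0198] pts [[623.4, 19.7], [621.8, -60.1], [572.9, -59.0], [573.5, 20.3]] sides [np.float64(79.8), np.float64(48.9), np.float64(79.3), np.float64(49.9)]
-0.019750047124908954 -0.007170630897723674
plateholes c [ 0.5984 -0.0196] pts [[599.3, 6.5], [597.5, -45.7]] sides [np.float64(52.3), np.float64(52.3)]
-0.03439242078926288
punch c [ 0.5932 -0.0968] pts [[593.4, -83.2], [592.9, -110.3]] sides [np.float64(27.1), np.float64(27.1)]
-0.01874727729127521
punchtop c [ 0.5928 -0.0968] pts [[607.9, -67.7], [606.9, -126.6], [578.2, -125.7], [578.1, -67.2]] sides [np.float64(58.9), np.float64(28.8), np.float64(58.5), np.float64(29.8)]
-0.015449364408065476 0.0017538757593034244
anvil c [ 0.592  -0.1561] pts [[592.0, -156.1]] sides [np.float64(0.0)]
anviltop c [ 0.5907 -0.1548] pts [[602.8, -138.1], [602.8, -172.7], [578.7, -170.6], [578.4, -137.9]] sides [np.float64(34.6), np.float64(24.1), np.float64(32.7), np.float64(24.3)]
mat c [0.4482 0.1109] pts [[488.2, 187.7], [493.2, 36.5], [407.8, 35.3], [403.8, 184.0]] sides [np.float64(151.3), np.float64(85.4), np.float64(148.8), np.float64(84.5)]
0.032831358028833926 0.026892904793173716
foot c [ 0.4449 -0.1383] pts [[473.3, -70.7], [497.0, -190.8], [416.5, -205.9], [392.7, -85.8]] sides [np.float64(122.4), np.float64(81.9), np.float64(122.4), np.float64(82.1)]
0.19469246147746352 0.19596425223812342
pad c [ 0.4456 -0.1381] pts [[458.1, -94.9], [472.6, -172.6], [433.6, -181.5], [418.3, -103.3]] sides [np.float64(79.0), np.float64(40.0), np.float64(79.7), np.float64(40.7)]
0.18506510136920387 0.1936395102565898
[ 0.46449489 -0.06303287  0.925315  ]
```

Sizes check out: the plate measures 80x49, the punch 59x29, the anvil 34x24, the pad 79x40 and the mat 150x85. Next I check the way out from the start pose.

```bash
python3 - <<'E'
from h import *
s=robot.get_state()
print(proj("top",[[.193,.594,.185],[.193,.594,.26],[0.25,.35,.2],[.45,.11,.2]]),proj("scene",[[.193,.594,.185],[.25,.35,.2],[.45,.11,.2]]))
for n in("scene",):
    K,d,R,t,_=cam(n);print(-R.T@t)
print(back("top",[(186,200),(187,145),(160,60),(148,320),(180,248)],0.1))
R=np.array([[0,1,0],[1,0,0],[0,0,-1.]])
for sg in(1,-1):
  for p in([.593,-.097,.2],[.445,.14,.2],[.42,.1,.3],[.445,-.138,.2]): 
    q=robot.ik(p,R*[sg,sg,1]); print(sg,p,None if q is None else np.round(q,2))
crop("top","pics/c3.png",0,0,200,400,1.5)
E
```

```text
[[ -80.10038117  428.34123289]
 [-127.20932745  446.97270668]
 [  62.20359682  397.88640142]
 [ 211.44608089  280.53043152]] [[-364.16096292 1144.18142237]
 [ 196.43407755  461.43689102]
 [ 282.88956144  215.12300546]]
[0.0594437  0.39796448 0.55245687]
[[0.61412195 0.19827949 0.1       ]
 [0.73559922 0.20552369 0.1       ]
 [0.93497639 0.28193778 0.1       ]
 [0.36831419 0.25534255 0.1       ]
 [0.51289827 0.20288343 0.1       ]]
1 [0.593, -0.097, 0.2] [-0.47  0.45  0.78  1.68 -0.34  1.15  0.4 ]
1 [0.445, 0.14, 0.2] [-0.84  0.12  0.51  1.99 -0.07  1.05 -0.3 ]
1 [0.42, 0.1, 0.3] [-0.87 -0.06  0.54  1.92  0.03  1.28 -0.34]
1 [0.445, -0.138, 0.2] [-0.72  0.19  1.07  2.   -0.19  1.06  0.44]
-1 [0.593, -0.097, 0.2] [-0.65  0.58  1.08  1.68 -0.54  1.22 -2.57]
-1 [0.445, 0.14, 0.2] [-0.49  0.11  0.13  1.98 -0.02  1.05  2.79]
-1 [0.42, 0.1, 0.3] [-0.62 -0.05  0.31  1.91  0.02  1.28  2.82]
-1 [0.445, -0.138, 0.2] [-0.73  0.19  1.09  2.   -0.2   1.06 -2.7 ]
```

View pics/c3.png

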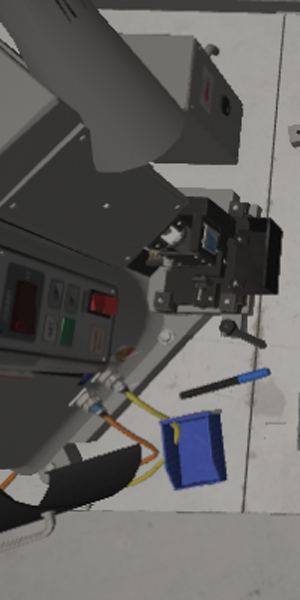

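```bash
python3 - <<'E'
from h import *
for nm,uv in(('blacktip',(93,303)),('blackmid',(45,305)),('consoleR',(100,215)),('redbtn',(66,202)),('conn',(66,258)),('bin',(148,320))):
  print(nm)
  for z in(0,.1,.2,.3,.4):
    w=back("top",[uv],z)[0]; print(z,w.round(3),proj("scene",[w]).round(0))
crop("scene","pics/s3.png",0,0,240,400,1.5)
E
```

```text
blacktip
0 [0.392 0.421 0.   ] [[ 99. 503.]]
0.1 [0.4   0.368 0.1  ] [[122. 413.]]
0.2 [0.407 0.316 0.2  ] [[147. 316.]]
0.3 [0.415 0.264 0.3  ] [[173. 211.]]
0.4 [0.423 0.212 0.4  ] [[202.  94.]]
blackmid
0 [0.385 0.527 0.   ] [[-18. 599.]]
0.1 [0.394 0.464 0.1  ] [[ 20. 487.]]
0.2 [0.402 0.4   0.2  ] [[ 58. 370.]]
0.3 [0.411 0.336 0.3  ] [[ 97. 246.]]
0.4 [0.42  0.272 0.4  ] [[139. 113.]]
consoleR
0 [0.592 0.428 0.   ] [[ 37. 384.]]
0.1 [0.578 0.375 0.1  ] [[ 59. 318.]]
0.2 [0.565 0.322 0.2  ] [[ 84. 244.]]
0.3 [0.551 0.269 0.3  ] [[111. 161.]]
0.4 [0.537 0.216 0.4  ] [[142.  64.]]
redbtn
0 [0.622 0.511 0.   ] [[-43. 410.]]
0.1 [0.605 0.449 0.1  ] [[-14. 339.]]
0.2 [0.588 0.387 0.2  ] [[ 17. 260.]]
0.3 [0.571 0.325 0.3  ] [[ 51. 171.]]
0.4 [0.554 0.263 0.4  ] [[89. 70.]]
conn
0 [0.491 0.494 0.   ] [[ -2. 481.]]
0.1 [0.488 0.434 0.1  ] [[ 28. 396.]]
0.2 [0.485 0.374 0.2  ] [[ 59. 303.]]
0.3 [0.482 0.313 0.3  ] [[ 93. 201.]]
0.4 [0.479 0.253 0.4  ] [[130.  88.]]
bin
0 [0.357 0.294 0.   ] [[219. 445.]]
0.1 [0.368 0.255 0.1  ] [[232. 368.]]
0.2 [0.38  0.217 0.2  ] [[246. 282.]]
0.3 [0.392 0.178 0.3  ] [[261. 188.]]
0.4 [0.403 0.14  0.4  ] [[279.  81.]]
```

View pics/s3.png

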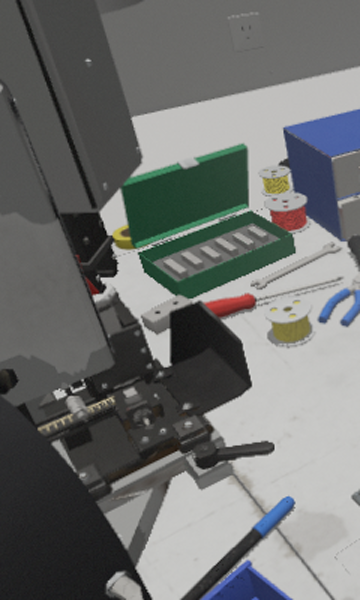

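The large black reel stands at about x 0.4, y>0.37, and the press sits at x>0.5, y>0.2. I retract towards the base, swing at a small radius, then pick the punch.

```bash
cat >> h.py <<'E'
def rot(yaw):
    c,s=np.cos(yaw),np.sin(yaw); return np.array([[-s,c,0],[c,s,0],[0,0,-1.]])
LANE=np.array([.5967,-.0762]); LY=-.013
SEAT=np.array([.4453,-.1382]); SY=.193
def lane(x,y): return LANE+[np.cos(LY)*x-np.sin(LY)*y, np.sin(LY)*x+np.cos(LY)*y]
def lin(xy,z,v=.15,**k): return robot.move_linear([xy[0],xy[1],z],velocity=v,**k)
def ptp(xy,z,yaw): robot.move_ptp([xy[0],xy[1],z],rot(yaw))
def st(m=''):
    s=robot.get_state(); print(m,round(s['time'],2),s['ee_pos'].round(4),'open',round(s['opening'],4),'F',s['force'].round(1),'g',round(s['grasp_force'],1),'q',s['qpos'].round(2))
PUNCH=np.array([.593,-.0968]); ANVIL=np.array([.5916,-.1556])
MP=np.array([.448,.078]); MA=np.array([.448,.145])
GZ=.0545
def pick(xy,z,yaw,op=.056):
    ptp(xy,.125,yaw); robot.gripper_to(op); lin(xy,z); robot.gripper_to(.01); st('grip'); lin(xy,.125,.2)
def place(xy,z,yaw,op=.056):
    ptp(xy,.125,yaw); lin(xy,z+.02,.2); lin(xy,z+.0008,.06); robot.gripper_to(op); st('rel'); lin(xy,.125,.2)
E
python3 - <<'E'
from h import *
lin((.13,.39),.25,.25); st()
q=robot.get_state()['qpos'].copy(); q[0]+=1.25; robot.goto_joints(q); st()
pick(PUNCH,GZ,LY); st()
E
```

```text
1.34 [0.1302 0.3906 0.2498] open 0.0939 F [ 0.3  1.8 -0.5] g 0.0 q [-1.3  -0.04 -0.03  2.02 -0.    1.16 -0.07]
 3.14 [0.4118 0.0005 0.2497] open 0.0939 F [ 0.1 -0.2 -0.3] g 0.0 q [-0.05 -0.04 -0.03  2.02 -0.    1.16 -0.07]
grip 6.31 [ 0.593  -0.0968  0.0545] open 0.0097 F [-0.2  0.1  0.3] g 0.0 q [ 0.05  0.53  0.08  1.78 -0.05  0.84  0.14]
 6.81 [ 0.5931 -0.0968  0.1255] open 0.0098 F [ 0.   1.3 -1.1] g 0.0 q [ 0.04  0.44  0.09  1.74 -0.04  0.97  0.13]
```

The grip closed on nothing, so I look at the scene.

```bash
python3 - <<'E'
from h import *
crop("scene","pics/s4.png",240,140,440,300,4)
E
```

```text
(no output)
```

View pics/s4.png

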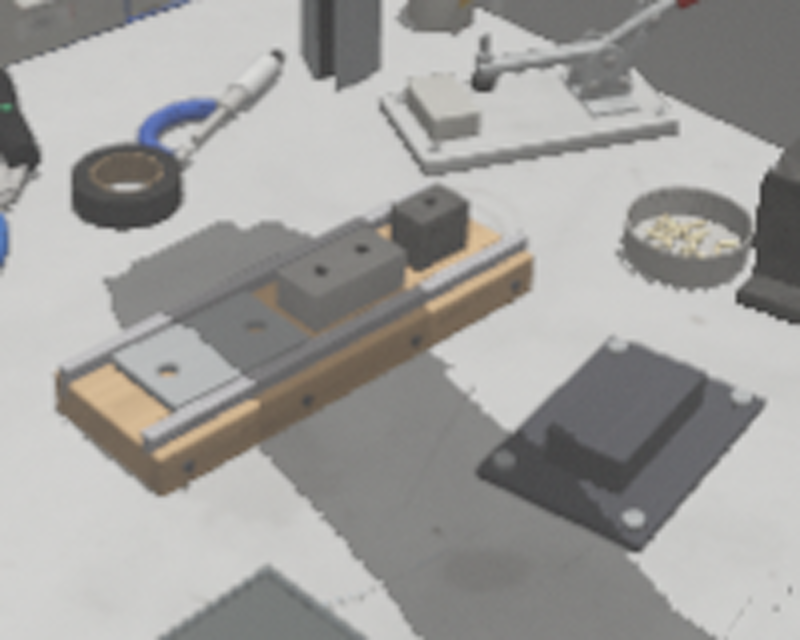

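```bash
python3 - <<'E'
from h import *
print(proj("scene",[[.593,-.097,z] for z in(.09,.1065,.1255)]))
s=robot.get_state(); print(s['tool_rot'].round(3))
crop("scene","pics/s5.png",270,60,410,160,5)
ptp((.45,.0),.25,LY)
crop("top","pics/c5.png",255,190,375,240,6.5)
E
```

```text
[[324.534302   185.59330002]
 [324.55917706 178.14924764]
 [324.58858608 169.37104191]]
[[ 0.013  1.    -0.   ]
 [ 1.    -0.013  0.   ]
 [ 0.    -0.    -1.   ]]
```

View pics/s5.png

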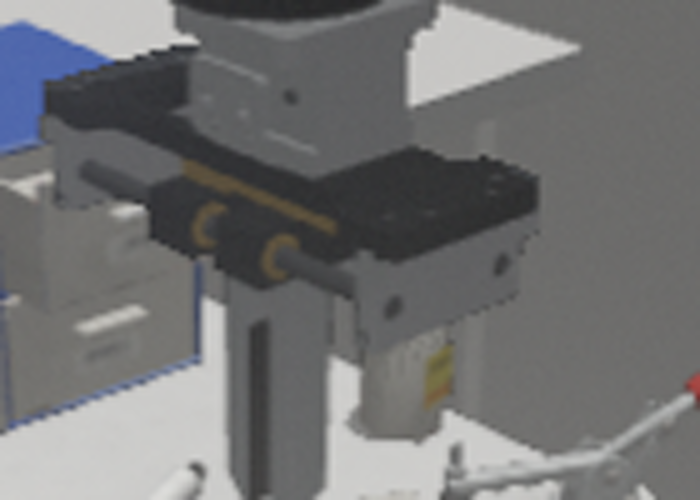

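View pics/c5.png

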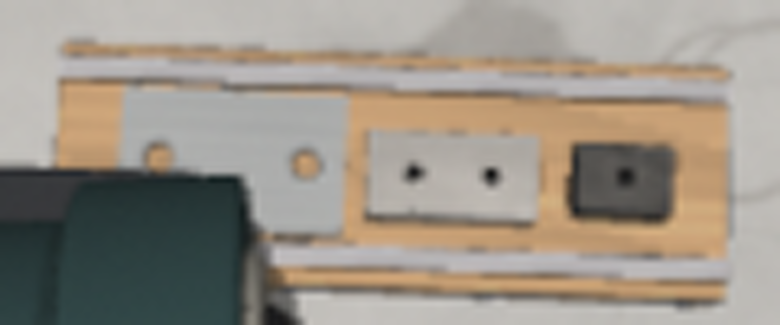

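```bash
python3 - <<'E'
from h import *
print(proj("scene",[[.5934,-.0832,.046],[.5929,-.1103,.046],[.592,-.1561,.054]]))
st()
ptp((.56,.0),.125,LY); robot.gripper_to(.05); st()
crop("scene","pics/s6.png",230,130,390,250,5)
print((proj("scene",[[.56,.0,z] for z in(.106,.125)])-[230,130])*5)
crop("top","pics/c6.png",190,150,350,270,5)
E
```

```text
[[319.08225503 207.345558  ]
 [329.47985917 202.08146519]
 [346.43492722 190.25400678]]
 7.82 [ 0.4505 -0.0006  0.249 ] open 0.0099 F [-0.1  0.3 -0.5] g 0.0 q [-0.12  0.04  0.05  1.94 -0.    1.16 -0.08]
 9.3 [0.56  0.    0.125] open 0.0498 F [ 1.2 -1.1 -0.9] g 0.0 q [-0.11  0.37  0.07  1.84 -0.03  0.94 -0.04]
[[330.04633168 379.47677784]
 [328.20649287 333.3301004 ]]
```

View pics/s6.png

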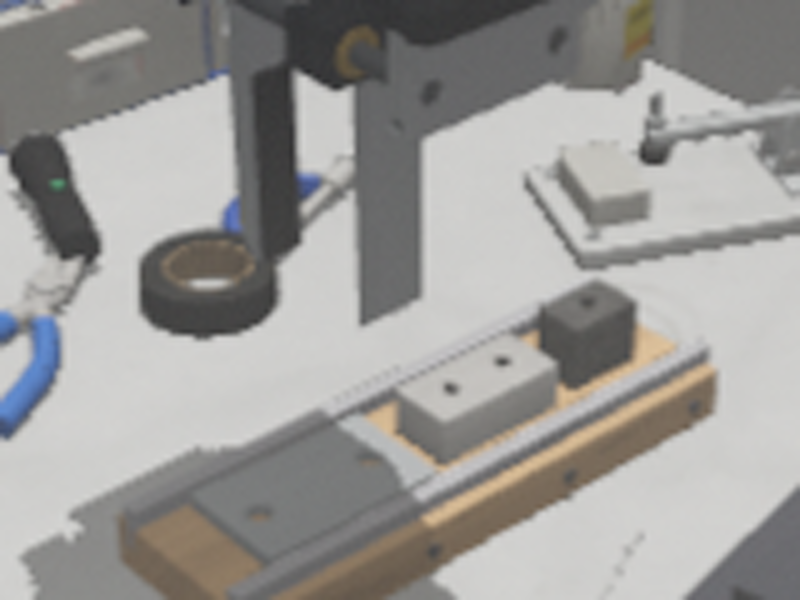

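View pics/c6.png

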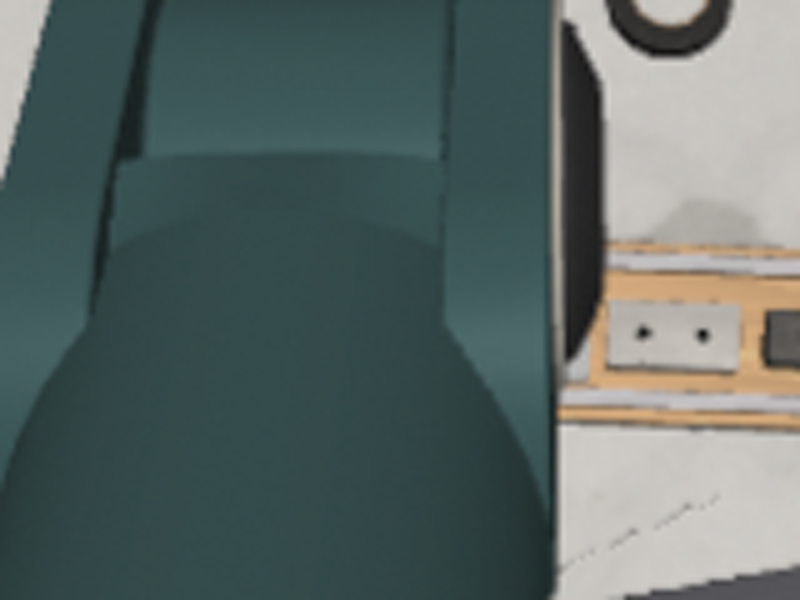

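```bash
python3 - <<'E'
from h import *
for z in(.106,.144): print(z,(proj("top",[[.56,0,z],[.585,0,z],[.535,0,z]])-[190,150])*5)
E
```

```text
0.106 [[443.55004338 384.68513954]
 [445.60621639 325.38941694]
 [441.47451849 444.63482353]]
0.144 [[436.58063634 373.47561609]
 [438.77496391 311.43516981]
 [434.36470651 436.23370881]]
```

The arm hides the fingers in the top view. The scene view shows the tips about 18 mm above the reported TCP rather than below it, so I touch bare bench to measure the offset.

```bash
python3 - <<'E'
from h import *
robot.gripper_to(0.0); ptp((.49,-.02),.08,LY); lin((.49,-.02),.04,.15); st()
try:
    print(lin((.49,-.02),-.03,.03,threshold=4)); st('touch')
except robot.PlanningError as e: print(e)
crop("scene","pics/s7.png",240,150,400,270,5)
print((proj("scene",[[.49,-.02,0],[.49,-.02,.02]])-[240,150])*5)
E
```

```text
11.12 [ 0.4905 -0.0198  0.0403] open 0.0004 F [-0.5  0.2  0.2] g 0.0 q [-0.08  0.38  0.06  2.06 -0.04  0.7  -0.  ]
True
touch 12.88 [ 0.49   -0.02   -0.0201] open 0.0003 F [-1.8 -0.1 11.1] g 5.0 q [-0.07  0.5   0.05  2.08 -0.05  0.56  0.01]
[[459.70771274 586.21195766]
 [460.38589171 543.62632849]]
```

View pics/s7.png

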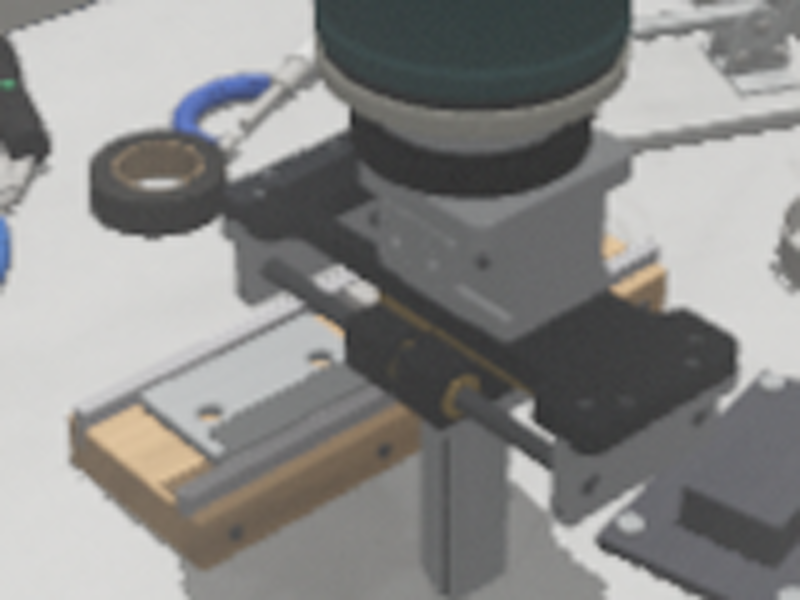

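Contact came at a reported z of -0.020 with the tips in the right xy. So the tips are 19.5 mm above the reported TCP, and I correct every height by that.

```bash
sed -i 's/^GZ=.*/GZ=.015  # reported z is 38.5 mm low: fingertip z = ee z + .0195/; s/\.125/.085/g' h.py
python3 - <<'E'
from h import *
lin((.49,-.02),.085,.2)
pick(PUNCH,GZ,LY); st('up')
E
```

```text
grip 16.3 [ 0.5931 -0.0968  0.0153] open 0.0295 F [-1.7  1.   5.8] g 30.0 q [ 0.04  0.58  0.09  1.8  -0.07  0.76  0.16]
up 16.8 [ 0.5929 -0.0967  0.0849] open 0.0299 F [ 0.4 -0.  -2.8] g 30.0 q [ 0.03  0.49  0.1   1.77 -0.06  0.89  0.15]
```

```bash
python3 - <<'E'
from h import *
place(MP,GZ-.020,LY)
pick(ANVIL,GZ,LY)
st('up')
place(MA,GZ-.020,LY)
ptp((.42,-.03),.15,LY); st()
crop("top","pics/c8.png",190,190,390,325,4)
E
```

```text
rel 19.28 [ 0.448   0.078  -0.0042] open 0.0556 F [-0.   0.2 -0.6] g 0.0 q [-0.28  0.42  0.04  2.16 -0.03  0.56 -0.22]
grip 22.38 [ 0.5917 -0.1556  0.0152] open 0.0238 F [-0.5 -0.2  5.1] g 30.0 q [ 0.08  0.6   0.16  1.77 -0.13  0.78  0.3 ]
up 22.88 [ 0.5916 -0.1555  0.085 ] open 0.0234 F [ 0.   0.3 -1.1] g 30.0 q [ 0.07  0.51  0.18  1.74 -0.11  0.9   0.29]
rel 25.79 [ 0.448   0.145  -0.0042] open 0.056 F [ 0.5 -0.6  0.3] g 0.0 q [-0.45  0.44  0.08  2.13 -0.07  0.58 -0.33]
 27.18 [ 0.4199 -0.0294  0.1493] open 0.0558 F [-0.2  0.6 -0.5] g 0.0 q [-0.21  0.09  0.22  2.14 -0.02  0.92  0.01]
```

View pics/c8.png

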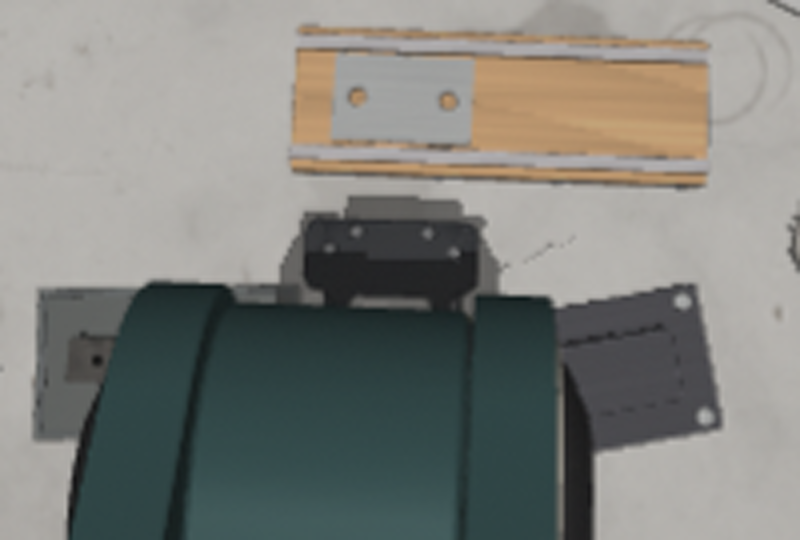

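The lane is clear, the plate is still at the back and the anvil stands on the mat. Next I push the plate from its back edge, stopping early to check.

```bash
python3 - <<'E'
from h import *
robot.gripper_to(0)
a=lane(0,.1125); ptp(a,.06,LY); lin(a,.02,.15)
print(lin(a,.0065,.03,threshold=6)); st('down')
lin(lane(0,-.046),.0068,.08); st('pushed')
crop("top","pics/tmp.png",0,0,10,10,1)
f=robot.grab_frame("top"); s=robot.grab_frame("scene")
c=np.hstack([cv2.resize(f[190:250,290:390],None,fx=4,fy=4),cv2.resize(s[150:250,280:380],(400,400))[:240]]) if 0 else cv2.resize(s[150:270,270:430],None,fx=5,fy=5,interpolation=2)
cv2.imwrite("pics/s9.png",c[:,:,::-1])
for y in(-.12,-.138,-.148): print(y,(proj("scene",[[*lane(x,y),.03] for x in(-.025,.025)])-[270,150])*5)
E
```

```text
False
down 30.03 [0.5981 0.0363 0.0064] open 0.0006 F [ 0.5 -0.2  0.3] g 0.0 q [-0.24  0.6   0.17  1.81 -0.14  0.75 -0.01]
pushed 32.17 [ 0.5962 -0.1219  0.0068] open 0.0004 F [ 0.3 -0.9 -0.5] g 0.0 q [ 0.02  0.61  0.18  1.79 -0.15  0.76  0.26]
-0.12 [[486.48640136 235.92762981]
 [400.89663355 186.99799294]]
-0.138 [[516.46652853 219.83657161]
 [430.7764551  171.9076279 ]]
-0.148 [[532.85828313 211.03934405]
 [447.12059196 163.65327038]]
```

View pics/s9.png

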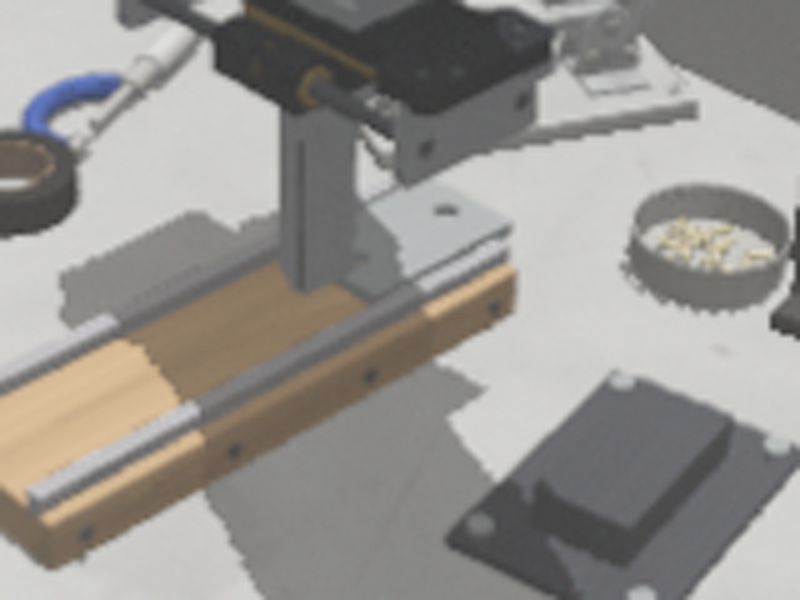

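The plate's leading corner is at (512,228), which is about 14 mm of projection, as expected. I finish the push and read the plate's back edge numerically from the wood/steel transition.

```bash
python3 - <<'E'
from h import *
lin(lane(0,-.046-.010),.0068,.05); lin(lane(0,-.064),.0068,.05); st('pushed')
lin(lane(0,-.056),.0068,.1); lin(lane(0,-.056),.06,.2)
ptp((.42,-.03),.12,LY)
f=robot.grab_frame("top").astype(np.float32); ys=np.arange(0,-.17,-.0005)
for x in(-.018,-.01,.01,.018):
    uv=proj("top",[[*lane(x,y),.027+.0] for y in ys]).astype(np.float32)
    p=cv2.remap(f,uv[:,0].copy(),uv[:,1].copy(),cv2.INTER_LINEAR)[:,0]
    d=p[:,0]-p[:,2]; i=np.where(d<0.5*d[:40].max())[0]; print(x,'back edge y',ys[i[0]].round(4), d[::20].round(0), p[::20].mean(1).round(0))
st()
E
```

```text
pushed 32.98 [ 0.5958 -0.1408  0.0068] open 0.0003 F [ 0.1 -0.4  0.5] g 0.0 q [ 0.05  0.62  0.18  1.78 -0.15  0.76  0.29]
-0.018 back edge y -0.0745 [76. 76. 75. 74. 75. 75. 74. 74.  0.  0.  1.  0.  1. -1. -0.  1.  6.] [147. 147. 147. 147. 147. 146. 145. 149. 161. 161. 162. 161. 159. 158.
 159. 158. 172.]
-0.01 back edge y -0.0745 [76. 76. 75. 75. 75. 75. 74. 75.  1.  0.  1.  0. -0.  0.  0.  0.  6.] [149. 148. 147. 147. 152. 156. 158. 156. 162. 162. 161. 160. 159. 159.
 159. 159. 174.]
0.01 back edge y -0.075 [75. 75. 75. 74. 75. 74. 73. 74.  0.  1.  0. -0.  0.  1.  0.  0.  6.] [148. 148. 147. 146. 146. 145. 144. 144. 164. 158. 163. 161. 160. 159.
 148. 158. 172.]
0.018 back edge y -0.0745 [75. 76. 75. 75. 74. 74. 73. 72.  0. -0.  0.  0. -0.  0.  0.  0.  6.] [150. 149. 148. 147. 146. 144. 143. 141. 163. 162. 161. 160. 158. 157.
 157. 157. 175.]
 34.55 [ 0.4211 -0.0305  0.1197] open 0.0004 F [ 0.1  0.9 -0.4] g 0.0 q [-0.19  0.14  0.2   2.16 -0.04  0.84  0.02]
```

```bash
cat >> h.py <<'E'
OFF=-.0195
def seatpose(): return SEAT+OFF*np.array([-np.sin(SY),np.cos(SY)])
E
python3 - <<'E'
from h import *
g=lane(0,-.134); ptp(g,.085,LY); robot.gripper_to(.072)
print(lin(g,-.011,.12,threshold=12)); st('down')
robot.gripper_to(.03); st('grip')
lin(g,.01,.04); st(); lin(g,.085,.12); st('up')
f=robot.grab_frame("scene"); cv2.imwrite("pics/lift.png",f[:,:,::-1])
E
```

```text
False
down 37.67 [ 0.5954 -0.2104 -0.0103] open 0.0722 F [ 0.4 -0.7 -0.3] g 0.0 q [ 0.07  0.68  0.3   1.73 -0.27  0.77  0.49]
grip 38.15 [ 0.5952 -0.2103 -0.0107] open 0.0497 F [0.4 1.1 2.8] g 30.0 q [ 0.07  0.68  0.3   1.73 -0.27  0.77  0.49]
 38.83 [ 0.5949 -0.2101  0.0099] open 0.0498 F [-0.2  0.  -1.8] g 30.0 q [ 0.06  0.65  0.31  1.73 -0.26  0.8   0.49]
up 39.6 [ 0.5946 -0.21    0.0843] open 0.0492 F [-0.6 -0.9 -2.5] g 30.0 q [ 0.04  0.55  0.34  1.69 -0.22  0.93  0.46]
```

```bash
python3 - <<'E'
from h import *
p=seatpose(); ptp(p,.085,SY); lin(p,.012,.15); print(lin(p,-.0082,.03,threshold=8)); st('low')
robot.gripper_to(.066); st('rel'); lin(p,.085,.15)
ptp((.6,.0),.14,SY-.2); st()
f=robot.grab_frame("top"); cv2.imwrite("pics/seat.png",f[:,:,::-1])
hsv=f.astype(int).mean(2)
# plate: bright blob inside the seat foot's outline
c,s=np.cos(SY),np.sin(SY); q=[SEAT+[c*x-s*y,s*x+c*y] for x,y in((-.041,-.06),(.041,-.06),(.041,.06),(-.041,.06))]
m=np.zeros(hsv.shape,np.uint8); cv2.fillPoly(m,[proj("top",[[*v,.006] for v in q]).round().astype(int)],1)
print('grey levels',np.percentile(hsv[m>0],[5,25,50,75,95]))
b=((hsv>115)&(m>0)).astype(np.uint8); n,l,stt,_=cv2.connectedComponentsWithStats(b); k=1+stt[1:,4].argmax()
cn=max(cv2.findContours((l==k).astype(np.uint8),0,1)[0],key=cv2.contourArea); r=cv2.minAreaRect(cn)
w=back("top",cv2.boxPoints(r),.032)[:,:2]; print(stt[k],'centre',w.mean(0).round(4),(w*1000).round(1).tolist())
d=[w[1]-w[0],w[2]-w[1]]; d=max(d,key=np.linalg.norm); print([np.linalg.norm(w[1]-w[0]),np.linalg.norm(w[2]-w[1])],'yaw',np.arctan(-d[0]/d[1]))
E
```

```text
True
low 41.66 [ 0.4487 -0.1573 -0.0086] open 0.0497 F [-1.1 -0.1  7.7] g 30.0 q [ 0.04  0.47  0.27  2.12 -0.22  0.58  0.67]
rel 42.14 [ 0.4482 -0.1571 -0.009 ] open 0.0659 F [ 0.1 -0.4 -0.4] g 0.0 q [ 0.04  0.47  0.27  2.12 -0.22  0.58  0.67]
 43.82 [ 0.599  -0.0016  0.1391] open 0.066 F [-0.6 -1.2  0.3] g 0.0 q [-0.28  0.43  0.3   1.73 -0.15  1.    0.07]
grey levels [ 86.66666667  88.66666667 108.         195.33333333 199.33333333]
[322 269  40  29 851] centre [ 0.446  -0.1382] [[463.8, -93.0], [479.2, -174.0], [428.0, -183.1], [413.0, -102.9]]
[np.float64(0.08242224992976908), np.float64(0.052043254126029205)] yaw 0.18787694969188778
```

The plate lies centred on the pad: 0.7 mm off, yaw 0.188. Now the blocks go back by the same grasp poses.

```bash
python3 - <<'E'
from h import *
pick(MP,GZ-.020+.0005,LY); place(PUNCH,GZ,LY)
pick(MA,GZ-.020+.0005,LY); place(ANVIL,GZ,LY)
ptp((.42,-.03),.12,LY); st()
f=robot.grab_frame("top"); f0=cv2.imread("pics/top0.png")[:,:,::-1]; cv2.imwrite("pics/end.png",f[:,:,::-1])
# shift of each block's patch against the first picture
for n,P,z in(('punch',PUNCH,.046),('anvil',ANVIL,.054)):
    u,v=proj("top",[[*P,z]])[0].round().astype(int); a=18 if n=='punch' else 12
    A=f0[v-10:v+11,u-a:u+a+1]; B=f[v-16:v+17,u-a-6:u+a+7]
    A,B=[np.ascontiguousarray(cv2.cvtColor(np.ascontiguousarray(t),cv2.COLOR_RGB2GRAY)) for t in(A,B)]
    r=cv2.matchTemplate(cv2.resize(B,None,fx=4,fy=4,interpolation=2),cv2.resize(A,None,fx=4,fy=4,interpolation=2),cv2.TM_CCOEFF_NORMED); _,mx,_,ml=cv2.minMaxLoc(r)
    print(n,'shift px',(np.array(ml)/4-6).tolist(),'score',round(mx,3))
E
```

```text
grip 46.29 [ 0.4482  0.0781 -0.0042] open 0.0299 F [-1.8  0.1  7.9] g 30.0 q [-0.44  0.43  0.23  2.17 -0.18  0.56 -0.09]
rel 49.27 [ 0.593  -0.0968  0.0158] open 0.056 F [ 0.6  0.2 -1.1] g 0.0 q [-0.14  0.6   0.33  1.81 -0.27  0.78  0.32]
grip 52.43 [ 0.4481  0.1451 -0.0043] open 0.0238 F [-1.   0.1  6.6] g 30.0 q [-0.62  0.45  0.28  2.13 -0.22  0.58 -0.19]
rel 55.84 [ 0.5916 -0.1556  0.0158] open 0.0561 F [-0.6  0.6 -0.3] g 0.0 q [-0.1   0.63  0.41  1.78 -0.33  0.8   0.46]
 57.21 [ 0.421  -0.0304  0.12  ] open 0.0563 F [-0.4 -0.4 -0.9] g 0.0 q [-0.47  0.15  0.5   2.17 -0.09  0.84  0.08]
punch shift px [0.0, -0.25] score 0.938
anvil shift px [0.0, -0.25] score 0.994
```

```bash
python3 -c "
from h import *
robot.pause(.5); print(robot.sign_off())"
```

```text
the job is handed in; nothing more can be done
None
```

The job is handed in at about 58 s of the 115 s limit; the last camera checks showed the plate on the die seat's pad within about 1 mm of centre (yaw 0.188 rad against the seat's 0.193) and the punch and anvil back in the lane within 1 mm of where they stood; the tin, spool and tape were not re-measured, but no move went near them.

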